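# Clear the mosaic jig and seat the sample board

### The arm

A 6-joint arm with a two-finger parallel gripper is mounted at the origin on the work surface; the furniture and walls round the work are solid. World frame = base frame: x ahead of the robot, y to its left, z up, the work surface at z = 0. Lengths are in mm, angles in rad, forces in N, time in s.
With the tool pointing down it reaches from about 375 to 975 mm from the base axis. Payload 3.8 kg.
Tool frame: the origin (TCP) lies at the very end of the fingers, on their centre line; the grasp point (between the pads) lies 19 mm behind it (ctrl.grasp_offset is the distance from the TCP to the grasp point, in mm); z points along the fingers, y is the line along which they close (so a half turn about z gives the same grasp; the last joint's range is limited). The gripper opens to 85 mm and grips with 20 to 120 N. Pads are 22 mm wide; open, the fingers measure 114 mm over their backs; the gripper's body (76 mm by 85 mm) begins 54 mm behind the grasp point. The pads swing forward as they close: fully open they stand 13 mm farther back than shut.
Start: joints at [1.261, 0.264, 1.604, -0, 1.274, -0.037], TCP at [181.862, 650.034, 194.68] pointing down, gripper open.
Joint ranges: [-2.63, 2.63], [-0.94, 2.18], [0.31, 2.57], [-1.31, 4.45], [0, 2.66], [-2.55, 2.55]. Speed limits (rad/s): [2.57, 2.57, 3.14, 3.14, 3.14, 3.14].

### API

Orientations are given as a rotation vector (axis times angle).
In Python, from rig import ctrl gives the robot as it stands.
- The arm moves only by the tool drive_tool, never from a script. Its argument "commands" is a list of rows, each a list of 3 entries, a list of its own where there are three numbers: the turn, a rotation vector about the tool's x, y, z normalised to -1 to 1, where 1 is pi rad, then the shift along the tool's x, y, z normalised to -1 to 1, where 1 is 0.1 m, then the opening, from 0 (shut) to 1 (fully open). A call has 1 to 5 rows; each row shifts and turns the commanded pose from where the row before left it, along the tool's axes as they then stand; what a row does not reach is not made up. A row lasts 1/10 s, in which the tool goes at most 50 mm and 8.59 degrees, less where a joint would pass 70% of its speed; a pose out of reach is approached as far as the arm can. A call with a number of a shift or a turn outside -1 to 1 is refused whole. A call with a gripper value outside its range is refused whole. The fingers move at their own pace and stop on an object; "grip_force" is the grip in N (left out, the last holds). Time passes only in rows, so rows that do not move let the fingers close. It gives the time, the measured TCP pose, the force, the opening and the grip force at its end, in the units of the state.
- ctrl.get_state(): the state, without advancing time (a new reading comes with each control period).
- ctrl.capture(name): name is "side" or "top"; returns the picture (480x640x3 uint8, red, green, blue); there is no depth.
- ctrl.calibration(name): a dict with "fx", "fy", "cx", "cy" (pixels), "k1" (the pictures are not rectified: a ray, as slopes to the right and down, at radius r is drawn at 1 + k1 r^2 times it, then the intrinsics apply), "origin" and "rotation" of the camera in the world. Camera axes: x right, y down, z forward; pixel columns grow to the right and rows downward; lengths in mm; the calibration is good to about 2 mm. A picture is of the moment at which its call begins. calibration takes no time and is no camera call.
- ctrl.finish_job(): hands the job in; it is judged then, once.
The state is a dict: "clock": time; "qpos": joint angles; "joint_velocities": joint speeds; "effort": joint torques, N m; "position": TCP position; "tool_rot": TCP orientation; "force": force on the tool from outside, world axes, zero at the start; "wrist_torque": the same for the moment, N m; "finger_gap": opening from 0.0 (shut) to 1.0 (fully open); "grip_force": force on a finger pad.
Only numpy, scipy, OpenCV 4.12 (cv2) and the standard library are available. Lean on these libraries where they do the work, as an engineer would, in place of code of your own. Each camera call takes 0.05 s, during which the arm holds its last target. There are 200 camera calls.

### The job

Pick up the scraper block and with it (not with the fingers) sweep the three tile offcuts out of the jig's pocket, through the opening at the pocket's far end and down into the metal trough, then stand the scraper upright back on the desk top, clear of the jig. After that slide the sample board, without lifting it off the jig, across the loading deck and into the pocket until it drops over the step and lies flat and square on the pocket floor. Leave the two jars and the roll of tape where they are.

Things in the scene. Friction and masses are not known exactly. Their poses are not given: they have to be found in the camera images.
- jig: Fixed plywood jig, 292 x 300 mm. Origin at desk level under the pocket's centre; x runs from the loading deck (robot side) through the pocket to the metal trough, y to the left of that, z up. All jig points have these axes. Side fences 22 mm thick, tops at z 36 mm, flank the pocket at y +-77 to +-99 mm, x -22 to 64 mm.
- jig_deck (a point): Middle of the loading deck's flat top, z 25 mm (jig frame: x -102 mm). The deck spans jig x -152 to -52 mm, y +-150 mm. At x -52 mm it ends in a 5 mm step down to the pocket floor.
- jig_pocket (a point): Centre of the pocket floor, z 20 mm, jig x 0. Pocket 104 mm in x, 154 mm in y (board's long side along y). Lead-in chamfers widen its entrance from y +-77 mm at x -22 to +-87 mm at x -52 mm. Far end: two corner stop ears (x 52 to 64, tops z 36 mm), between them an opening y +-65 mm, floor running on level at z 20 mm to an edge at x 64 mm.
- jig_trough (a point): Middle of the metal trough's floor, z 6 mm (jig frame: x 101 mm). Trough inside: jig x 64 to 136 mm, y +-86 mm, floor z 6 mm, end walls to z 24 mm, far wall to z 30 mm.
- board: Loose olive sample board, flat plate 150 x 100 x 12 mm, 0.25 kg, lying flat on the loading deck, its robot-side edge overhanging the deck. Origin at the centre of its underside, x along the 150 mm side, z up. Its long side starts roughly along the jig's y.
- scraper: Loose scraper block of wood with a steel foot, standing on the desk beside the jig: 24 mm thick (x), 100 mm long (y), 74 mm high, 0.22 kg; the foot and body are 24 mm thick up to z 41 mm, the grip above is 22 mm thick and 74 mm long. Origin at the centre of its underside, z up. Grasp across x near the top.
- offcut_1: Loose off-white tile offcut, flat strip 60 x 22 x 8 mm, 30 g, lying in the jig's pocket. Origin at the centre of its underside as built, x along its length.
- offcut_2: Loose off-white tile offcut, flat strip 46 x 26 x 8 mm, 30 g, lying in the jig's pocket. Origin at the centre of its underside as built, x along its length.
- offcut_3: Loose off-white tile offcut, flat strip 60 x 18 x 8 mm, 30 g, lying in the jig's pocket. Origin at the centre of its underside as built, x along its length.
- jar_aqua: Bystander: loose glass jar of pale blue tiles with a white cap, 55 mm wide, 74 mm high, on the desk; origin at the centre of its underside.
- jar_gold: Bystander: loose glass jar of pale yellow tiles with a white cap, 49 mm wide, 66 mm high, on the desk; origin at the centre of its underside.
- tape_roll: Bystander: loose roll of masking tape lying flat, 83 mm across, 19 mm high, on the desk; origin at the centre of its underside.

How it is judged (in metres and radians):
On the way, in this order (a step that is already met when the one before it is completed fails the run):
1. the scraper block is picked up (height (world z) of scraper above 0.012 m), for 0.1 s.
2. all three offcuts lie in the trough (x of offcut_1 in the frame of jig between 0.068 and 0.136 m and y of offcut_1 in the frame of jig between -0.086 and 0.086 m and height (world z) of each of offcut_1, offcut_2, offcut_3 below 0.026 m and x of offcut_2 in the frame of jig between 0.068 and 0.136 m and y of offcut_2 in the frame of jig between -0.086 and 0.086 m and x of offcut_3 in the frame of jig between 0.068 and 0.136 m and y of offcut_3 in the frame of jig between -0.086 and 0.086 m), for 0.2 s.
3. the scraper stands upright on the desk again (height (world z) of scraper below 0.004 m and angle between scraper's own z axis and vertical below 0.1 rad), for 0.2 s.
4. the board lies flat and square in the pocket (horizontal distance between board and jig_pocket below 0.006 m and z of board in the frame of jig_pocket between -0.0025 and 0.002 m and angle between board's own z axis and vertical below 0.02 rad and angle between the x axis of board and the y axis of jig, either way round below 0.04 rad), for 0.2 s.
At the end, for the whole second after the job is handed in: Board at rest in the pocket: centre within 6 mm, underside within 2 mm of the floor, tilt < 0.02 rad, square within 0.04 rad. Origins of all offcuts in the trough (jig x 68-136 mm, |y| < 86 mm, z < 26 mm), at rest. Scraper standing on the desk (z < 4 mm, tilt < 0.1 rad), at rest (all of step 2 and all of step 3 and all of step 4 and linear speed of each of board, scraper below 0.01 m/s and linear speed of each of offcut_1, offcut_2, offcut_3 below 0.02 m/s); the robot touches nothing.
It fails at once if an offcut is pushed with the fingers (over 1 N) (contact force between the fingers and offcut_1 above 1 N or contact force between the fingers and offcut_2 above 1 N or contact force between the fingers and offcut_3 above 1 N).
It fails at once if the board is lifted off the jig (underside above z 45 mm) (height (world z) of board above 0.045 m).
It fails at once if the jar of pale blue tiles is moved more than 20 mm (distance of jar_aqua from where it was at the start of the episode above 0.02 m).
It fails at once if the jar of pale yellow tiles is moved more than 20 mm (distance of jar_gold from where it was at the start of the episode above 0.02 m).
It fails at once if the roll of tape is moved more than 20 mm (distance of tape_roll from where it was at the start of the episode above 0.02 m).
It also fails if it takes over 69 s, if anything falls off the work surface, if the arm or the gripper's body presses on something with over 40 N, if the wrist force passes 120 N, or if a joint passes its speed limit or range.

## Working session

There is one attempt and no reset: what is moved stays moved. The work goes in short steps, Python scripts to look and compute and a tool call to move; the robot and the scene stay as the last step left them, time stands still between calls to the robot, and variables do not carry over. Pictures are saved under pics/ and viewed, at most 10 in all, crops included, and the job is handed in when it is done.

Besides the shell and the picture viewer there is one more tool, called after "Request:" as name(argument=value, ...), one argument or row to a line, values as JSON. drive_tool: Moves the arm, as the interface text tells. Its arguments: {"type":"object","properties":{"commands":{"type":"array","items":{"type":"array"}},"grip_force":{"type":"number"}},"required":["commands"]}

```bash
mkdir -p pics; ls
python3 - <<'E'
from rig import ctrl
import cv2
for n in("top","side"):
    cv2.imwrite(f"pics/{n}0.png",ctrl.capture(n)[:,:,::-1]); print(n,ctrl.calibration(n))
print(ctrl.get_state(), ctrl.grasp_offset)
E
```

```text
pics
top {'fx': 497.1382463204252, 'fy': 497.1382463204252, 'cx': 312.34833005256434, 'cy': 241.1327982790372, 'k1': -0.13882260359451, 'origin': array([ 430.4948893 ,  -24.27449719, 1134.5302042 ]), 'rotation': array([-2.16645601,  2.11653995, -0.14942187])}
side {'fx': 452.6237972013114, 'fy': 452.6237972013114, 'cx': 318.03641099956684, 'cy': 239.95119205424012, 'k1': -0.07731743397991957, 'origin': array([ 791.40946687, -540.15011932,  826.45541605]), 'rotation': array([-2.47703437, -0.39350499,  0.13462161])}
{'clock': 0.1, 'qpos': array([ 1.26107777e+00,  2.64691160e-01,  1.60525246e+00,  2.19163151e-05,
        1.27369934e+00, -3.69169523e-02]), 'joint_velocities': array([ 8.93523109e-05, -9.36973127e-04, -2.39404184e-03, -9.09931062e-04,
       -8.71754339e-04,  8.87439591e-04]), 'effort': array([ 4.48114579e-04, -5.16700566e+01, -3.68590879e+01,  4.64614203e-06,
        6.15076409e-03, -3.28612657e-06]), 'position': array([181.64450788, 649.33041402, 193.46949296]), 'tool_rot': array([-0.42714714, -3.1120393 ,  0.00316631]), 'force': array([ 0.01894151,  0.07608583, -0.0433641 ]), 'wrist_torque': array([-0.00713742, -0.00860337,  0.01667137]), 'grip_force': 0.0, 'finger_gap': 0.9970108801648733} 18.700000000000003
```

View pics/top0.png

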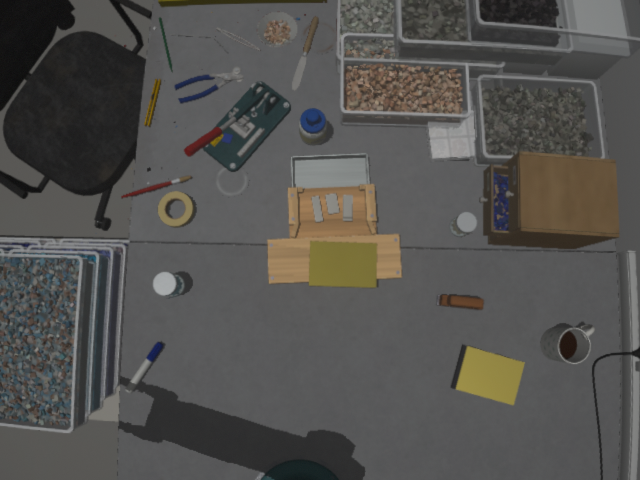

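View pics/side0.png

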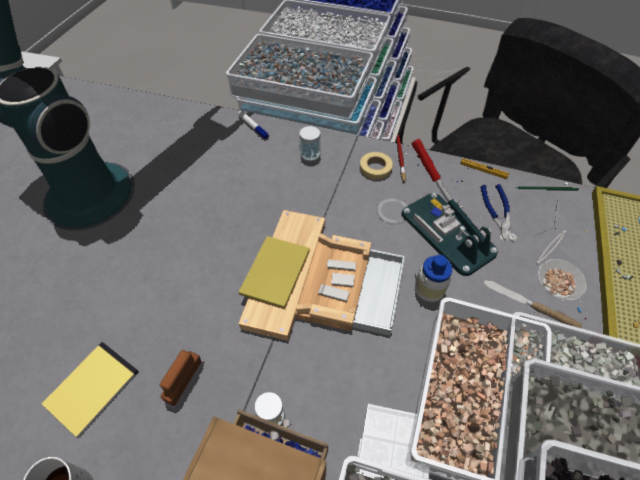

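The top view shows the pocket near px (333,208), the trough at (331,172), the board at (343,264), the scraper at (462,302), jar_gold at (465,223), jar_aqua at (168,284) and the tape at (176,209). The side view agrees. Next I'll measure on an enlarged crop.

```bash
cat > h.py <<'E'
import numpy as np, cv2
from rig import ctrl
from scipy.spatial.transform import Rotation as R
def KD(n):
    c=ctrl.calibration(n); K=np.array([[c["fx"],0,c["cx"]],[0,c["fy"],c["cy"]],[0,0,1.]])
    return K,np.array([c["k1"],0,0,0,0.]),c["origin"],R.from_rotvec(c["rotation"]).as_matrix()
def p2w(n,px,z):
    K,D,o,M=KD(n); u=cv2.undistortPoints(np.array(px,float).reshape(-1,1,2),K,D).reshape(-1,2)
    d=np.c_[u,np.ones(len(u))]@M.T; return o+d*((z-o[2])/d[:,2])[:,None]
def w2p(n,P):
    K,D,o,M=KD(n); return cv2.projectPoints(((np.array(P,float).reshape(-1,3)-o)@M),np.zeros(3),np.zeros(3),K,D)[0].reshape(-1,2)
E
python3 - <<'E'
from h import *
im=cv2.imread("pics/top0.png")
a=cv2.resize(im[145:295,260:410],None,fx=4,fy=4,interpolation=cv2.INTER_CUBIC)
cv2.imwrite("pics/crop.png",a)
b=cv2.resize(im[280:325,425:500],None,fx=8,fy=8,interpolation=cv2.INTER_CUBIC); cv2.imwrite("pics/scr.png",b)
hsv=cv2.cvtColor(im,cv2.COLOR_BGR2HSV)
m=cv2.inRange(hsv,(23,120,50),(35,255,200)); m[:230]=0;m[295:]=0;m[:,:290]=0;m[:,400:]=0
m=cv2.morphologyEx(m,cv2.MORPH_OPEN,np.ones((3,3)))
c=max(cv2.findContours(m,0,2)[0],key=cv2.contourArea); W=p2w("top",c.reshape(-1,2),37)[:,:2]
print("board",cv2.minAreaRect(W.astype(np.float32)))
print(p2w("top",[[268.5,240.5],[399,235.5],[401,277],[269.5,284]],25)[:,:2])
E
```

```text
board ((543.527587890625, -82.23367309570312), (148.34567260742188, 97.81306457519531), 89.38065338134766)
[[ 593.70386712   85.22778017]
 [ 611.92558549 -210.0045259 ]
 [ 517.81975278 -214.4855353 ]
 [ 495.57883848   79.48880999]]
```

View pics/crop.png

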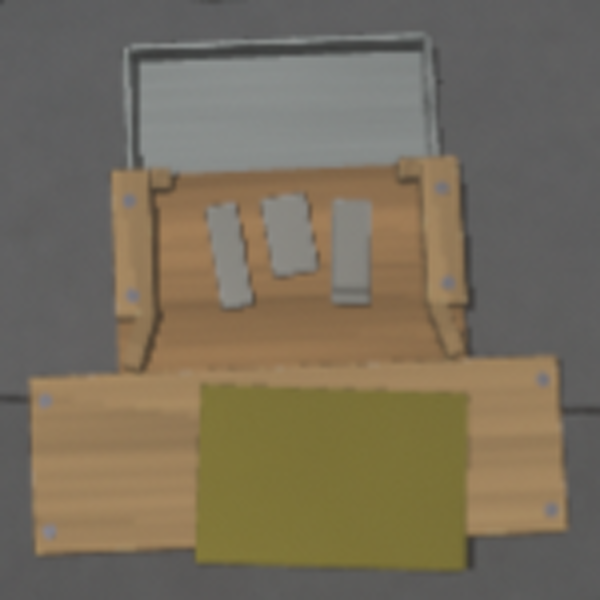

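View pics/scr.png

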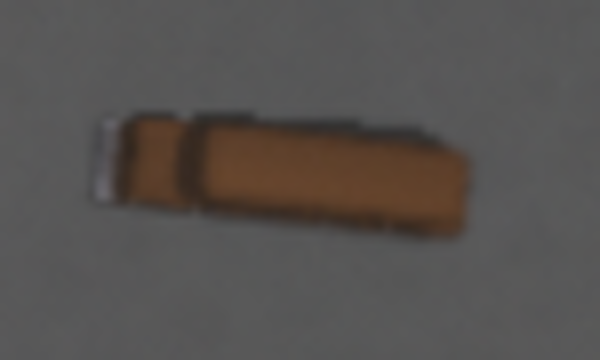

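The crop shows the jig and its deck corners, all the offcuts mid-pocket, and the board slightly turned relative to the jig. The scraper's grip top spans about (200,125) to (465,237) in its own crop.

```bash
cat > fit.py <<'E'
from h import *
from scipy.optimize import least_squares
def fit(P,px,x0,n="top"):
    P=np.array(P,float);px=np.array(px,float)
    def W(v):
        c,s=np.cos(v[2]),np.sin(v[2]); return np.c_[v[0]+c*P[:,0]-s*P[:,1],v[1]+s*P[:,0]+c*P[:,1],P[:,2]]
    r=least_squares(lambda v:(w2p(n,W(v))-px).ravel(),x0,x_scale=[1,1,.01]); return r.x,np.abs(r.fun).max()
E
python3 - <<'E'
from fit import *
up=lambda p,s,o:(np.array(p,float)+.5)/s-.5+np.array(o)
J=[[-52,150,25],[-52,-150,25],[-152,-150,25],[-152,150,25],[64,99,36],[-22,99,36],[64,-99,36],[-22,-99,36]]
jp=up([[30,379],[556,357],[567,529],[37,554],[112,171],[117,316],[459,156],[467,302]],4,(260,145))
j,e=fit(J,jp,[650,-60,0]);print("jig",j,e)
B=[[75,50,37],[-75,50,37],[-75,-50,37],[75,-50,37]]
b,e=fit([[p[1],p[0],p[2]] for p in B],up([[202,384],[468,393],[466,570],[196,563]],4,(260,145)),[540,-80,0]);print("board(jigaxes)",b,e)
S=[[11,37,74],[11,-37,74],[-11,-37,74],[-11,37,74]]
s,e=fit(S,up([[200,124],[468,150],[463,237],[195,210]],8,(425,280)),[480,-330,0]);print("scr",s,e)
T=lambda v,p:(np.array(p)-v[:2])@np.array([[np.cos(v[2]),-np.sin(v[2])],[np.sin(v[2]),np.cos(v[2])]])
print("board in jig",T(j,b[:2]),b[2]-j[2])
for n,p in (("o3",[[207,208],[236,202],[254,301],[225,308]]),("o2",[[262,199],[303,193],[318,268],[277,276]]),("o1",[[332,200],[371,200],[370,303],[333,303]])):
    print(n,np.round([T(j,q[:2]) for q in p2w("top",up(p,4,(260,145)),28)]).tolist())
print("jars",p2w("top",[[466,221]],66),p2w("top",[[165,283]],74))
print("box",p2w("top",[[516,152],[509,237]],100))
im=cv2.imread("pics/side0.png")
def draw(v,pts,col):
    c,s_=np.cos(v[2]),np.sin(v[2]);
    for p in pts:
        q=w2p("side",[v[0]+c*p[0]-s_*p[1],v[1]+s_*p[0]+c*p[1],p[2]])[0];cv2.drawMarker(big,tuple(int(x) for x in (q-[130,200])*2.4),col,1,12,1)
big=cv2.resize(im[200:420,130:420],None,fx=2.4,fy=2.4,interpolation=cv2.INTER_CUBIC)
draw(j,J,(0,0,255));draw(s,S+[[12,50,0],[12,-50,0],[-12,-50,0]],(255,255,0));draw(b,[[p[1],p[0],37] for p in B],(255,0,255));cv2.imwrite("pics/chk.png",big)
E
```

```text
jig [ 6.58793279e+02 -5.72664110e+01  6.60544622e-02] 0.7253581396170148
board(jigaxes) [ 5.43315092e+02 -8.30062787e+01 -7.32436846e-03] 0.31670648196086404
scr [ 4.62493567e+02 -3.47565543e+02 -8.22362068e-02] 0.35892066047654225
board in jig [-116.92534875  -18.0614303 ] -0.07337883068332571
o3 [[41.0, 45.0], [44.0, 29.0], [-14.0, 21.0], [-17.0, 38.0]]
o2 [[45.0, 14.0], [47.0, -10.0], [3.0, -16.0], [-0.0, 7.0]]
o1 [[43.0, -26.0], [42.0, -48.0], [-18.0, -45.0], [-17.0, -24.0]]
jars [[ 641.26087648 -353.11159121   66.        ]] [[488.48710406 302.06699564  74.        ]]
box [[ 794.01613936 -462.40251726  100.        ]
 [ 602.08903406 -437.12117292  100.        ]]
```

View pics/chk.png

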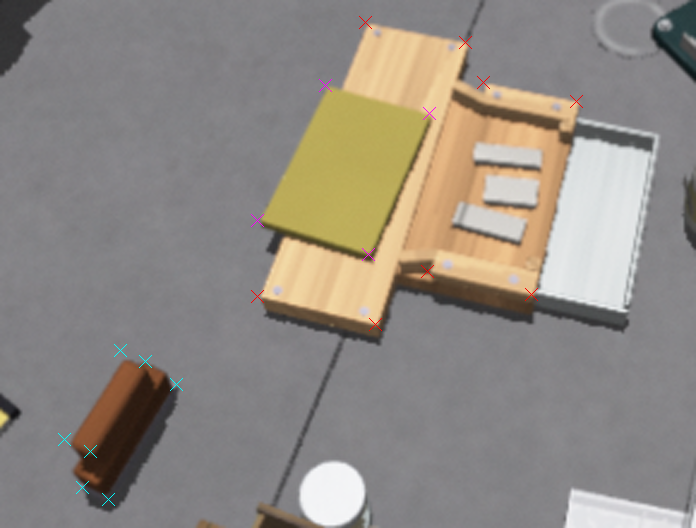

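Side-view projections sit about 3 px off, so I'll check against the fingertips once the arm is near. Now a move planner.

```bash
cat > plan.py <<'E'
import sys,json
from h import *
def rows(wps,grip,step=45,start=None):
    """wps: list of (x,y,z,angle of tool y in world); tool down"""
    s=ctrl.get_state(); p=s["position"]; M=R.from_rotvec(s["tool_rot"])
    out=[]
    for x,y,z,a in wps:
        t=np.array([x,y,z]); ya=np.array([np.cos(a),np.sin(a),0]); za=np.array([0,0,-1.])
        T=R.from_matrix(np.c_[np.cross(ya,za),ya,za]); rv=(M.inv()*T).as_rotvec()
        n=int(max(np.ceil(np.linalg.norm(t-p)/step),np.ceil(np.linalg.norm(rv)/.14),1))
        for i in range(n):
            d=M.inv().apply((t-p)/n)/100; out.append([(rv/n/np.pi).round(4).tolist(),d.round(4).tolist(),grip]); M=M*R.from_rotvec(rv/n)
        p=t
    print("at",s["position"].round(1),s["tool_rot"].round(4),"t",round(s["clock"],2),"gap",round(s["finger_gap"],3),"F",s["force"].round(1))
    for i in range(0,len(out),5): print(json.dumps(out[i:i+5]))
E
python3 -c "
from plan import *
rows([(480,250,190,.7),(490,-80,180,.2),(462,-347,140,-.082)],1)"
```

```text
at [181.6 649.3 193.5] [-0.4271 -3.112   0.0032] t 0.1 gap 0.997 F [ 0.   0.1 -0. ]
[[[-0.0001, 0.0, 0.0159], [-0.3291, -0.2535, 0.0034], 1], [[-0.0001, 0.0, 0.0159], [-0.3413, -0.2368, 0.0033], 1], [[-0.0001, 0.0, 0.0159], [-0.3527, -0.2195, 0.0033], 1], [[-0.0001, 0.0, 0.0159], [-0.3632, -0.2016, 0.0032], 1], [[-0.0001, 0.0, 0.0159], [-0.3728, -0.1833, 0.0032], 1]]
[[[-0.0001, 0.0, 0.0159], [-0.3814, -0.1645, 0.0031], 1], [[-0.0001, 0.0, 0.0159], [-0.3892, -0.1453, 0.0031], 1], [[-0.0001, 0.0, 0.0159], [-0.3959, -0.1257, 0.003], 1], [[-0.0001, 0.0, 0.0159], [-0.4017, -0.1058, 0.003], 1], [[-0.0001, 0.0, 0.0159], [-0.4065, -0.0857, 0.003], 1]]
[[[-0.0001, 0.0, 0.0159], [-0.4102, -0.0654, 0.0029], 1], [[-0.0001, 0.0, 0.0159], [-0.413, -0.0448, 0.0029], 1], [[0.0, -0.0, 0.0199], [-0.3236, -0.2562, 0.0125], 1], [[0.0, -0.0, 0.0199], [-0.3389, -0.2355, 0.0125], 1], [[0.0, -0.0, 0.0199], [-0.353, -0.2138, 0.0125], 1]]
[[[0.0, -0.0, 0.0199], [-0.3656, -0.1914, 0.0125], 1], [[0.0, -0.0, 0.0199], [-0.3769, -0.1682, 0.0125], 1], [[0.0, -0.0, 0.0199], [-0.3866, -0.1443, 0.0125], 1], [[0.0, -0.0, 0.0199], [-0.3949, -0.1199, 0.0125], 1], [[0.0, -0.0, 0.0199], [-0.4016, -0.095, 0.0125], 1]]
[[[-0.0, 0.0, 0.0128], [-0.3659, -0.115, 0.0571], 1], [[-0.0, 0.0, 0.0128], [-0.3702, -0.1002, 0.0571], 1], [[-0.0, 0.0, 0.0128], [-0.3739, -0.0852, 0.0571], 1], [[-0.0, 0.0, 0.0128], [-0.3771, -0.07, 0.0571], 1], [[-0.0, 0.0, 0.0128], [-0.3796, -0.0548, 0.0571], 1]]
[[[-0.0, 0.0, 0.0128], [-0.3815, -0.0395, 0.0571], 1], [[-0.0, 0.0, 0.0128], [-0.3828, -0.0241, 0.0571], 1]]
```

Request:
drive_tool(
  commands=[
    [[0,0,0.016],[-0.33,-0.25,0],1],
    [[0,0,0.016],[-0.34,-0.24,0],1],
    [[0,0,0.016],[-0.35,-0.22,0],1],
    [[0,0,0.016],[-0.36,-0.2,0],1],
    [[0,0,0.016],[-0.37,-0.18,0],1],
  ],
)

```text
clock: 0.6
position: [305.8, 482.6, 194.1]
tool_rot: [-0.816, -3.033, 0.001]
force: [1.1, 0.1, 0.8]
finger_gap: 1.001
grip_force: 0.0
```

Request:
drive_tool(
  commands=[
    [[0,0,0.016],[-0.38,-0.16,0],1],
    [[0,0,0.016],[-0.39,-0.15,0],1],
    [[0,0,0.016],[-0.4,-0.13,0],1],
    [[0,0,0.016],[-0.4,-0.11,0],1],
    [[0,0,0.016],[-0.41,-0.09,0],1],
  ],
)

```text
clock: 1.1
position: [429.2, 314.6, 194.3]
tool_rot: [-1.19, -2.907, 0.001]
force: [0.0, 0.9, 0.5]
finger_gap: 0.995
grip_force: 0.0
```

Request:
drive_tool(
  commands=[
    [[0,0,0.016],[-0.41,-0.07,0],1],
    [[0,0,0.016],[-0.41,-0.04,0],1],
    [[0,0,0.02],[-0.32,-0.26,0.01],1],
    [[0,0,0.02],[-0.34,-0.24,0.01],1],
    [[0,0,0.02],[-0.35,-0.21,0.01],1],
  ],
)

```text
clock: 1.6
position: [480.0, 124.3, 191.1]
tool_rot: [-1.597, -2.704, 0.001]
force: [0.4, -0.1, -0.7]
finger_gap: 1.004
grip_force: 0.0
```

Request:
drive_tool(
  commands=[
    [[0,0,0.02],[-0.37,-0.19,0.01],1],
    [[0,0,0.02],[-0.38,-0.17,0.01],1],
    [[0,0,0.02],[-0.39,-0.14,0.01],1],
    [[0,0,0.02],[-0.39,-0.12,0.01],1],
    [[0,0,0.02],[-0.4,-0.1,0.01],1],
  ],
)

```text
clock: 2.1
position: [484.9, -82.2, 186.3]
tool_rot: [-2.001, -2.421, 0.0]
force: [0.3, -0.3, -0.4]
finger_gap: 1.0
grip_force: 0.0
```

Request:
drive_tool(
  commands=[
    [[0,0,0.013],[-0.37,-0.12,0.06],1],
    [[0,0,0.013],[-0.37,-0.1,0.06],1],
    [[0,0,0.013],[-0.37,-0.09,0.06],1],
    [[0,0,0.013],[-0.38,-0.07,0.06],1],
    [[0,0,0.013],[-0.38,-0.05,0.06],1],
  ],
)

```text
clock: 2.6
position: [462.5, -272.9, 156.0]
tool_rot: [-2.237, -2.205, 0.0]
force: [0.6, -0.0, 0.1]
finger_gap: 1.002
grip_force: 0.0
```

Request:
drive_tool(
  commands=[
    [[0,0,0.013],[-0.38,-0.04,0.06],1],
    [[0,0,0.013],[-0.38,-0.02,0.06],1],
    [[0,0,0],[0,0,0],1],
    [[0,0,0],[0,0,0],1],
  ],
)

```text
clock: 3.0
position: [454.1, -347.5, 143.8]
tool_rot: [-2.323, -2.112, -0.0]
force: [0.4, 0.1, 0.6]
finger_gap: 0.999
grip_force: 0.0
```

```bash
python3 -c "
from plan import *
rows([(462,-347,140,-.082)],1)
ims=[]
for n in('top','side'):
    im=ctrl.capture(n)[:,:,::-1]; s=ctrl.get_state(); ya=R.from_rotvec(s['tool_rot']).apply([0,1,0])
    c=w2p(n,s['position'])[0]; o=(c-[37,37]).astype(int)
    a=cv2.resize(im[o[1]-13:o[1]+87,o[0]-13:o[0]+87].copy(),None,fx=4,fy=4,interpolation=cv2.INTER_CUBIC)
    for k in(-57,-42.5,0,42.5,57):
        q=w2p(n,s['position']+ya*k+[0,0,13])[0]; cv2.drawMarker(a,tuple(int(v) for v in (q-o+13)*4),(0,0,255),1,10,1)
    ims.append(a)
cv2.imwrite('pics/tip.png',np.hstack(ims))
"
```

```text
at [ 454.1 -347.5  143.8] [-2.3232e+00 -2.1116e+00 -2.0000e-04] t 3.0 gap 0.999 F [0.4 0.1 0.6]
[[[-0.0005, -0.0005, -0.0042], [0.0121, 0.0787, 0.0377], 1]]
```

View pics/tip.png

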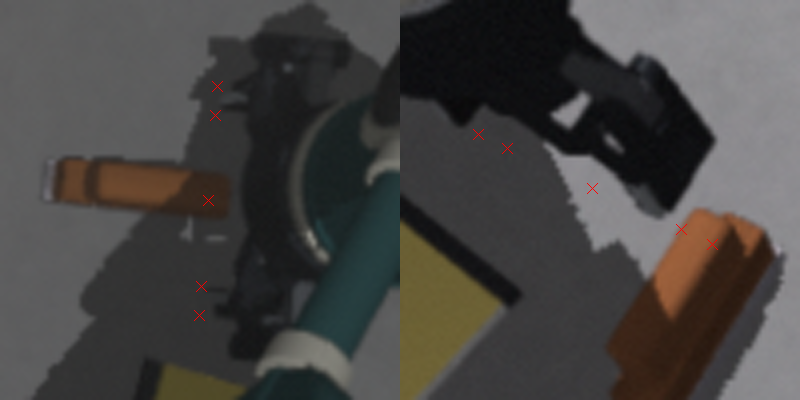

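The tip picture is dark: the fingers straddle the scraper in both views. The 85 mm opening forgives any offset, so I'll grasp and then use the held scraper to calibrate the cameras.

Request:
drive_tool(
  commands=[
    [[0,0,-0.004],[0.01,0.09,0.2],1],
    [[0,0,0],[0,0,0.2],1],
    [[0,0,0],[0,0,0.2],1],
    [[0,0,0],[0,0,0.16],1],
    [[0,0,0],[0,0,0.16],1],
  ],
)

```text
clock: 3.6
position: [464.3, -346.2, 52.1]
tool_rot: [2.308, 2.131, 0.0]
force: [-0.1, 0.4, -0.1]
finger_gap: 0.997
grip_force: 0.0
```

Request:
drive_tool(
  commands=[
    [[0,0,0],[0,0,0.03],1],
    [[0,0,0],[0,0,0],0.6],
    [[0,0,0],[0,0,0],0.4],
    [[0,0,0],[0,0,0],0.3],
    [[0,0,0],[0,0,0],0],
  ],
  grip_force=40,
)

```text
clock: 4.1
position: [464.5, -347.8, 50.7]
tool_rot: [2.309, 2.128, 0.0]
force: [-0.4, 0.9, 0.2]
finger_gap: 0.329
grip_force: 0.0
```

Request:
drive_tool(
  commands=[
    [[0,0,0],[0,0,0],0],
    [[0,0,0],[0,0,0],0],
    [[0,0,0],[0,0,0],0],
    [[0,0,0],[0,0,0],0],
  ],
  grip_force=60,
)

```text
clock: 4.5
position: [463.8, -347.2, 49.7]
tool_rot: [-2.31, -2.129, 0.0]
force: [-0.2, 0.0, -0.2]
finger_gap: 0.001
grip_force: 0.0
```

```bash
python3 -c "
from plan import *
ims=[]
for n in('top','side'):
    im=ctrl.capture(n)[:,:,::-1]; s=ctrl.get_state()
    c=w2p(n,s['position'])[0].astype(int); o=np.clip(c-[70,60],0,[500,360]); print(n,c,o)
    a=cv2.resize(im[o[1]:o[1]+120,o[0]:o[0]+140].copy(),(400,343),interpolation=cv2.INTER_CUBIC)
    a=(255*(a/255.)**.5).astype(np.uint8)
    for k in(0,54):
        q=w2p(n,s['position']+[0,0,k])[0]; cv2.drawMarker(a,tuple(int(v) for v in (q-o)*400/140),(0,0,255),1,10,1)
    ims.append(a)
cv2.imwrite('pics/miss.png',np.hstack(ims))
print(s)
"
```

```text
top [462 301] [392 241]
side [178 371] [108 311]
{'clock': 4.6, 'qpos': array([-6.85533786e-01,  2.17099808e-01,  1.94719176e+00,  5.54879403e-05,
        9.77353737e-01, -6.04339993e-01]), 'joint_velocities': array([ 1.81222559e-03,  3.50421239e-04,  7.51625365e-05,  7.58293921e-04,
       -1.26762332e-03,  1.51836130e-03]), 'effort': array([-5.77419793e-03, -4.40468502e+01, -3.18654656e+01, -2.96850967e-04,
        6.38109759e-04,  4.53268467e-05]), 'position': array([ 463.85620614, -347.17717034,   49.66673406]), 'tool_rot': array([-2.30975997e+00, -2.12937673e+00, -5.99646595e-05]), 'force': array([-0.95289293,  0.60899183,  0.04704187]), 'wrist_torque': array([-0.06281584, -0.01066721,  0.07324547]), 'grip_force': 0.0, 'finger_gap': -0.002008102195874299}
```

View pics/miss.png

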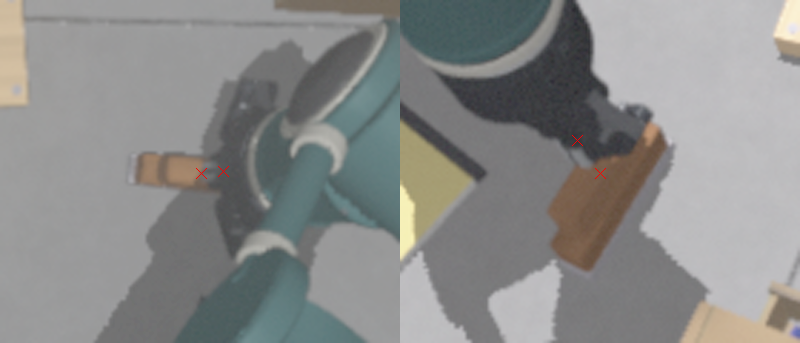

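The fingers shut on nothing. Both views suggest the tips are above the scraper's top, higher than the reported z. I'll probe downward gently with the fingers shut and watch the force.

Request:
drive_tool(
  commands=[
    [[0,0,0],[0,0,0.03],0],
    [[0,0,0],[0,0,0.03],0],
    [[0,0,0],[0,0,0],0],
  ],
)

```text
clock: 4.9
position: [463.4, -346.8, 42.9]
tool_rot: [-2.309, -2.129, 0.0]
force: [0.3, -0.5, -0.6]
finger_gap: 0.0
grip_force: 0.0
```

Request:
drive_tool(
  commands=[
    [[0,0,0],[0,0,0.03],0],
    [[0,0,0],[0,0,0.03],0],
    [[0,0,0],[0,0,0],0],
  ],
)

```text
clock: 5.2
position: [464.1, -347.3, 37.7]
tool_rot: [2.309, 2.129, 0.0]
force: [0.6, -0.5, -0.4]
finger_gap: -0.001
grip_force: 0.0
```

```bash
python3 -c "
from plan import *
ims=[]
for n in('top','side'):
    im=ctrl.capture(n)[:,:,::-1]; s=ctrl.get_state()
    c=w2p(n,s['position'])[0].astype(int); o=np.clip(c-[33,36],0,[560,400]); print(n,c,o)
    a=cv2.resize(im[o[1]:o[1]+60,o[0]:o[0]+66].copy(),(396,360),interpolation=cv2.INTER_CUBIC)
    a=(255*(a/255.)**.4).astype(np.uint8)
    ims.append(a)
cv2.imwrite('pics/m2.png',np.hstack(ims))
print(s['position'],s['force'])
"
```

```text
top [461 301] [428 265]
side [180 374] [147 338]
[ 463.81769832 -347.16565648   37.52499156] [-1.16131158 -0.53570683 -0.41945081]
```

View pics/m2.png

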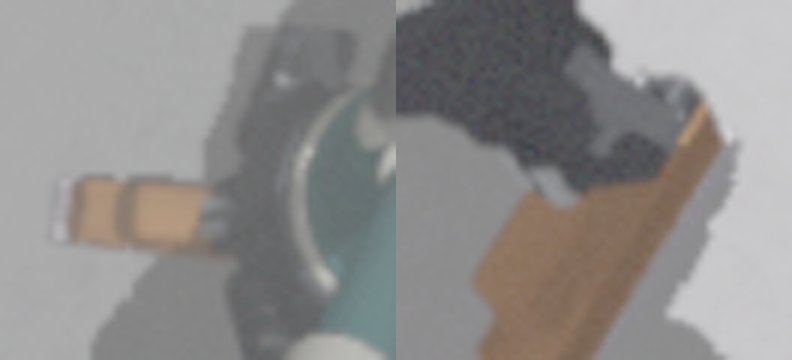

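Both views show the shut fingertips hovering just over the scraper's grip top: top px ≈(462,301), side px ≈(175,371). The ray geometry puts the tips near z 73. I'll keep probing until contact.

Request:
drive_tool(
  commands=[
    [[0,0,0],[0,0,0.02],0],
    [[0,0,0],[0,0,0],0],
  ],
)

```text
clock: 5.5
position: [464.7, -347.3, 37.5]
tool_rot: [2.309, 2.129, 0.001]
force: [-1.6, 3.6, 10.3]
finger_gap: -0.001
grip_force: 5.0
```

Request:
drive_tool(
  commands=[
    [[0,0,0],[0,0,0.02],0],
    [[0,0,0],[0,0,0],0],
  ],
)

```text
clock: 5.7
position: [465.8, -347.5, 37.6]
tool_rot: [2.308, 2.127, 0.003]
force: [-3.0, 5.5, 19.9]
finger_gap: 0.003
grip_force: 9.8
```

Request:
drive_tool(
  commands=[
    [[0,0,0],[0,0,0.02],0],
    [[0,0,0],[0,0,0],0],
  ],
)

```text
clock: 5.9
position: [467.0, -347.8, 37.7]
tool_rot: [2.307, 2.126, 0.005]
force: [-5.1, 8.6, 29.8]
finger_gap: 0.0
grip_force: 14.5
```

Contact comes at reported z 37.5 while the scraper's top is at z 74, so true tip z is about reported + 36.5, which agrees with the optical estimate. I'll back off, open and regrasp deeper.

Request:
drive_tool(
  commands=[
    [[0,0,0],[0,0,-0.3],0.5],
    [[0,0,0],[0,0,0],1],
    [[0,0,0],[0,0,0],1],
    [[0,0,0],[0,0,0],1],
    [[0,0,0],[0,0,0],1],
  ],
)

```text
clock: 6.4
position: [462.9, -346.5, 60.2]
tool_rot: [-2.308, -2.128, 0.001]
force: [-0.1, -0.1, 1.0]
finger_gap: 0.849
grip_force: 0.0
```

Request:
drive_tool(
  commands=[
    [[0,0,0],[0,0,0],1],
    [[0,0,0],[0,0,0.16],1],
    [[0,0,0],[0,0,0.16],1],
    [[0,0,0],[0,0,0.15],1],
    [[0,0,0],[0,0,0],1],
  ],
)

```text
clock: 6.9
position: [461.0, -344.9, 10.5]
tool_rot: [-2.304, -2.124, 0.002]
force: [-0.5, 0.1, 0.1]
finger_gap: 1.0
grip_force: 0.0
```

Request:
drive_tool(
  commands=[
    [[0,0,0],[0,0,0],0.6],
    [[0,0,0],[0,0,0],0.4],
    [[0,0,0],[0,0,0],0.3],
    [[0,0,0],[0,0,0],0],
    [[0,0,0],[0,0,0],0],
  ],
  grip_force=60,
)

```text
clock: 7.4
position: [464.8, -347.9, 15.8]
tool_rot: [2.308, 2.128, 0.001]
force: [0.5, -1.0, -2.0]
finger_gap: 0.245
grip_force: 59.3
```

Request:
drive_tool(
  commands=[
    [[0,0,0],[0,0,0],0],
    [[0,0,0],[0,0,0],0],
  ],
)

```text
clock: 7.6
position: [464.7, -347.8, 15.7]
tool_rot: [2.308, 2.128, 0.001]
force: [1.1, -0.9, 5.1]
finger_gap: 0.246
grip_force: 60.1
```

Request:
drive_tool(
  commands=[
    [[0,0,0],[0,0,-0.25],0],
    [[0,0,0],[0,0,-0.25],0],
    [[0,0,0],[0,0,-0.2],0],
    [[0,0,0],[0,0,0],0],
    [[0,0,0],[0,0,0],0],
  ],
)

```text
clock: 8.1
position: [463.4, -346.8, 83.9]
tool_rot: [-2.309, -2.129, 0.0]
force: [-0.3, 0.1, -2.8]
finger_gap: 0.245
grip_force: 59.5
```

Run:
```python
from h import *
s=ctrl.get_state(); p=s["position"]; M=R.from_rotvec(s["tool_rot"]); ya=M.apply([0,1,0]); print(p,ya,s["finger_gap"],s["force"])
zb=p[2]-15.7
for n in("top","side"):
    im=ctrl.capture(n)[:,:,::-1]
    hsv=cv2.cvtColor(np.ascontiguousarray(im),cv2.COLOR_BGR2HSV)
    c0=w2p(n,[p[0],p[1],zb+20])[0]
    m=cv2.inRange(hsv,(4,90,20),(14,255,255))
    yy,xx=np.mgrid[:480,:640]; m[(abs(xx-c0[0])>60)|(abs(yy-c0[1])>60)]=0
    m=cv2.morphologyEx(m,cv2.MORPH_OPEN,np.ones((2,2)))
    ys,xs=np.nonzero(m); print(n,"mask bbox",xs.min(),xs.max(),ys.min(),ys.max(),"n",len(xs))
    x3=np.array([ya[0],ya[1],0]); y3=np.array([-ya[1],ya[0],0])
    P=[[p[0],p[1],zb]+a*12*x3+b*50*y3+np.array([0,0,c]) for a in(-1,1) for b in(-1,1) for c in(8,41)]
    P+=[[p[0],p[1],zb]+a*11*x3+b*37*y3+np.array([0,0,74]) for a in(-1,1) for b in(-1,1)]
    q=w2p(n,P); print("  pred bbox",q.min(0),q.max(0))
    cv2.imwrite(f"pics/lift_{n}.png",im); cv2.imwrite(f"pics/mask_{n}.png",m)
```

```text
[ 463.36440302 -346.81990941   83.89308433] [ 9.96708924e-01 -8.10604315e-02 -7.26217297e-04] 0.24543087183844428 [-0.28604875  0.06768345 -2.78120739]
top mask bbox 449 475 295 306 n 277
  pred bbox [442.81935995 293.17939078] [494.28701109 309.4022849 ]
side mask bbox 148 192 336 393 n 867
  pred bbox [144.82377195 329.12637972] [195.17803457 394.78732817]
```

```bash
python3 - <<'E'
from fit import *
up=lambda p:(np.array(p,float)+.5)/2.4-.5+np.array([130,200])
j,e=fit([[-152,-150,25],[-152,150,25],[-52,150,25],[-52,-150,25]],up([[264,303],[372,27],[470,45],[379,327]]),[650,-60,0],"side"); print("jig side",j,e)
b,e=fit([[50,75,37],[50,-75,37],[-50,-75,37],[-50,75,37]],up([[431,115],[371,256],[264,222],[332,89]]),[540,-80,0],"side");print("board side",b,e)
# standing scraper mask in side0 and top0, vs prediction at several positions
for n,f in(("side","side0"),("top","top0")):
    im=cv2.imread(f"pics/{f}.png"); hsv=cv2.cvtColor(im,cv2.COLOR_BGR2HSV); m=cv2.inRange(hsv,(4,90,20),(14,255,255))
    c0=w2p(n,[463,-347,30])[0]; yy,xx=np.mgrid[:480,:640]; m[(abs(xx-c0[0])>38)|(abs(yy-c0[1])>38)]=0
    m=cv2.morphologyEx(m,cv2.MORPH_OPEN,np.ones((2,2))); obs=np.argwhere(m)[:,::-1].mean(0)
    for pos in((462.5,-347.6),(464.7,-347.8)):
        a=-.082; x3=np.array([np.cos(a),np.sin(a),0]);y3=np.array([-np.sin(a),np.cos(a),0]); o=np.array([*pos,0])
        P=np.array([o+i*12*x3+k*50*y3+[0,0,c] for i in(-1,1) for k in(-1,1) for c in(14,41)]+[o+i*11*x3+k*37*y3+[0,0,c] for i in(-1,1) for k in(-1,1) for c in(41,74)])
        q=w2p(n,P); mm=np.zeros((480,640),np.uint8)
        for h in(q[:8],q[8:]): cv2.fillConvexPoly(mm,np.round(cv2.convexHull(h.astype(np.float32))).astype(int),255)
        pr=np.argwhere(mm)[:,::-1].mean(0); print(n,pos,"obs",obs.round(2),"pred",pr.round(2),(m>0).sum(),(mm>0).sum())
E
python3 -c "
from plan import *
j=np.array([658.8,-57.3]);a=.066
x=j+np.array([np.cos(a),np.sin(a)])*-32
print(x); rows([(464,-335,110,-.04),(x[0]-30,x[1]-20,100,.066),(x[0],x[1],80,.066)],0)"
```

```text
jig side [ 6.63908149e+02 -5.89600417e+01  6.50857028e-02] 1.0082424446209188
board side [ 5.46673256e+02 -8.32769896e+01 -1.18536619e-02] 1.076919684273065
side (462.5, -347.6) obs [179.87 377.07] pred [178.01 374.27] 1219 1455
side (464.7, -347.8) obs [179.87 377.07] pred [179.2  374.61] 1219 1484
top (462.5, -347.6) obs [462.49 302.4 ] pred [459.98 302.36] 439 609
top (464.7, -347.8) obs [462.49 302.4 ] pred [459.98 301.36] 439 609
[626.8696707  -59.41046702]
at [ 462.4 -346.1   82.5] [-2.307e+00 -2.127e+00  9.000e-04] t 8.2 gap 0.241 F [-0.2  1.1 -3.2]
[[[-0.001, -0.0007, -0.0131], [0.112, 0.0058, -0.2745], 0], [[-0.0, 0.0, -0.0048], [0.3724, 0.1751, 0.0143], 0], [[-0.0, 0.0, -0.0048], [0.3697, 0.1807, 0.0143], 0], [[-0.0, 0.0, -0.0048], [0.367, 0.1863, 0.0143], 0], [[-0.0, 0.0, -0.0048], [0.3641, 0.1918, 0.0143], 0]]
[[[-0.0, 0.0, -0.0048], [0.3611, 0.1973, 0.0143], 0], [[-0.0, 0.0, -0.0048], [0.3581, 0.2027, 0.0143], 0], [[-0.0, 0.0, -0.0048], [0.355, 0.2081, 0.0143], 0], [[-0.0, 0.0, 0.0], [0.1798, 0.3125, 0.2], 0]]
```

The two cameras disagree by about 4 mm in x and the grasp falls halfway between, so I'll use the mean: jig ≈ (661.5, −58, 0.066). Now moving over the pocket entrance.

Request:
drive_tool(
  commands=[
    [[0,0,-0.013],[0.11,0.0,-0.26],0],
    [[0,0,-0.005],[0.37,0.17,0],0],
    [[0,0,-0.005],[0.37,0.18,0],0],
    [[0,0,-0.005],[0.37,0.19,0],0],
    [[0,0,-0.005],[0.36,0.19,0],0],
  ],
)

```text
clock: 8.7
position: [539.4, -188.6, 108.6]
tool_rot: [-2.194, -2.244, 0.002]
force: [0.0, -0.4, -2.7]
finger_gap: 0.246
grip_force: 59.4
```

Request:
drive_tool(
  commands=[
    [[0,0,-0.005],[0.36,0.2,0],0],
    [[0,0,-0.005],[0.36,0.2,0],0],
    [[0,0,-0.005],[0.35,0.21,0],0],
    [[0,0,0],[0.18,0.31,0],0],
    [[0,0,0],[0,0,0],0],
  ],
)

```text
clock: 9.2
position: [628.9, -57.7, 108.8]
tool_rot: [-2.138, -2.301, -0.001]
force: [0.3, 0.7, -2.7]
finger_gap: 0.245
grip_force: 59.7
```

Request:
drive_tool(
  commands=[
    [[0,0,0],[0,0,0],0],
    [[0,0,0],[0,0,0],0],
  ],
)

```text
clock: 9.4
position: [625.1, -61.5, 109.0]
tool_rot: [-2.141, -2.295, 0.004]
force: [-0.3, -0.8, -2.4]
finger_gap: 0.242
grip_force: 59.7
```

```bash
python3 -c "
from plan import *
rows([(627.6,-61.2,100,.066),(627.6,-61.2,60,.066)],0)"
```

```text
at [625.1 -61.5 109. ] [-2.1413 -2.2953  0.0036] t 9.4 gap 0.242 F [-0.3 -0.8 -2.4]
[[[-0.0011, -0.0001, 0.0011], [0.0009, 0.0254, 0.0895], 0], [[0.0, 0.0, -0.0], [0.0, -0.0, 0.4], 0]]
```

Request:
drive_tool(
  commands=[
    [[0,0,0],[0,0.02,0.25],0],
    [[0,0,0],[0,0,0.24],0],
    [[0,0,0],[0,0,0],0],
    [[0,0,0],[0,0,0],0],
    [[0,0,0],[0,0,0],0],
  ],
)

```text
clock: 9.9
position: [629.5, -61.7, 63.1]
tool_rot: [2.143, 2.295, 0.002]
force: [0.6, -0.8, -2.9]
finger_gap: 0.243
grip_force: 59.6
```

```bash
cat > wire.py <<'E'
from h import *
def wire(out,j,names=("top","side")):
    s=ctrl.get_state(); p=s["position"]; ya=R.from_rotvec(s["tool_rot"]).apply([0,1,0]); print(p,np.arctan2(ya[1],ya[0]),s["force"])
    ims=[]
    x3=np.array([ya[0],ya[1],0]); y3=np.array([-ya[1],ya[0],0]); o=np.array([p[0],p[1],p[2]-15.7])
    c,s_=np.cos(j[2]),np.sin(j[2]); J=lambda a,b,z:[j[0]+c*a-s_*b,j[1]+s_*a+c*b,z]
    for n in names:
        im=np.ascontiguousarray(ctrl.capture(n)[:,:,::-1]); c0=(w2p(n,[j[0],j[1],20])[0]-[50,45]).astype(int)
        a=cv2.resize(im[c0[1]:c0[1]+100,c0[0]:c0[0]+100],(400,400),interpolation=cv2.INTER_CUBIC); a=(255*(a/255.)**.6).astype(np.uint8)
        def poly(P,col):
            cv2.polylines(a,[np.round(((w2p(n,P)-c0)+.5)*4).astype(np.int32)],True,col,1)
        poly([o+12*i*x3+50*k*y3 for i,k in((1,1),(1,-1),(-1,-1),(-1,1))],(255,0,255))
        poly([o+12*i*x3+50*k*y3+[0,0,41] for i,k in((1,1),(1,-1),(-1,-1),(-1,1))],(255,0,255))
        poly([J(*q) for q in((-52,150,25),(-52,-150,25),(-152,-150,25),(-152,150,25))],(0,255,0))
        for k in(1,-1): poly([J(*q) for q in((-22,77*k,36),(64,77*k,36),(64,99*k,36),(-22,99*k,36))],(0,255,0))
        ims.append(a)
    cv2.imwrite(out,np.hstack(ims))
E
python3 -c "
from wire import *
wire('pics/w1.png',(661.5,-58,.066))"
```

```text
[629.50637206 -61.65180066  63.10606711] 0.06875298764798882 [ 0.60903307 -0.79290281 -2.86636759]
```

View pics/w1.png

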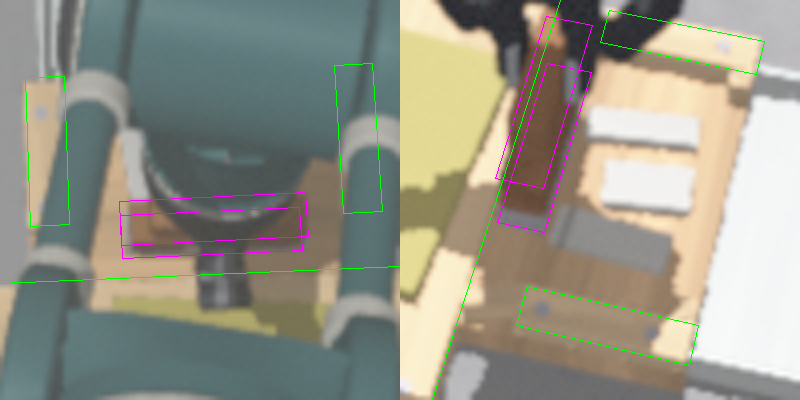

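The side view shows the scraper wireframe matching the real block. The offcuts' rear ends look very close to where the scraper will land, so I'll quantify that within this same view.

Run:
```python
from h import *
j=(661.5,-58,.066); c0=(w2p("side",[j[0],j[1],20])[0]-[50,45]).astype(int)
u=np.array([np.cos(.066),np.sin(.066)]);v=np.array([-u[1],u[0]])
f=lambda P:[(round(float((p[:2]-j[:2])@u),1),round(float((p[:2]-j[:2])@v),1)) for p in P]
g=lambda q:c0+(np.array(q)-400*np.array([1,0])+.5)/4-.5
print("off rear/z28",f(p2w("side",g([[565,205],[550,240],[605,160],[590,107],[587,140]]),28)))
print("off front/z28",f(p2w("side",g([[670,235],[664,270],[693,172],[690,210],[697,118],[695,145]]),28)))
print("edge of pocket floor far z20",f(p2w("side",g([[752,75],[700,290]]),20)))
im=cv2.imread("pics/side0.png"); hsv=cv2.cvtColor(im,cv2.COLOR_BGR2HSV)
m=((hsv[...,1]<40)&(hsv[...,2]>110)).astype(np.uint8); b=np.zeros_like(m); b[255:305,305:360]=m[255:305,305:360]
for c in cv2.findContours(b,0,2)[0]:
    if cv2.contourArea(c)>40: P=f(p2w("side",c.reshape(-1,2),28)); P=np.array(P); print("side0",P.min(0),P.max(0))
s=ctrl.get_state();p=s["position"]; print("scr",f([p]))
```

```text
off rear/z28 [(-16.1, -22.7), (-18.4, -44.6), (-2.5, 8.9), (-17.9, 39.4), (-14.5, 18.6)]
off front/z28 [(39.8, -26.9), (41.2, -47.3), (43.5, 12.9), (46.7, -10.0), (38.8, 46.4), (41.2, 29.5)]
edge of pocket floor far z20 [(61.6, 86.8), (60.6, -49.6)]
side0 [-18.2 -48.3] [ 40.9 -23.8]
side0 [  0.  -15.6] [45.9 13.9]
side0 [-17.8  22.9] [40.5 44.7]
scr [(-31.6, -1.3)]
```

Request:
drive_tool(
  commands=[
    [[0,0,0],[0,-0.05,0],0],
    [[0,0,0],[0,0,0],0],
    [[0,0,0],[0,0,0.12],0],
    [[0,0,0],[0,0,0.12],0],
    [[0,0,0],[0,0,0],0],
  ],
)

```text
clock: 10.5
position: [622.8, -61.1, 35.6]
tool_rot: [-2.141, -2.296, 0.002]
force: [-0.1, 0.7, -2.8]
finger_gap: 0.243
grip_force: 60.6
```

Request:
drive_tool(
  commands=[
    [[0,0,0],[0,0,0.02],0],
    [[0,0,0],[0,0,0],0],
    [[0,0,0],[0,0,0],0],
  ],
)

```text
clock: 10.8
position: [623.2, -61.1, 35.3]
tool_rot: [-2.142, -2.297, 0.001]
force: [-1.4, 0.2, 0.1]
finger_gap: 0.238
grip_force: 60.9
```

Light floor contact at reported z 35.3, as predicted. I'll lift 1 mm and sweep.

Request:
drive_tool(
  commands=[
    [[0,0,0],[0,0,-0.013],0],
    [[0,0,0],[0,0.05,0],0],
    [[0,0,0],[0,0.06,0],0],
    [[0,0,0],[0,0.06,0],0],
    [[0,0,0],[0,0.06,0],0],
  ],
)

```text
clock: 11.3
position: [647.4, -59.7, 36.8]
tool_rot: [-2.143, -2.297, 0.0]
force: [-0.6, 0.7, -1.3]
finger_gap: 0.242
grip_force: 60.5
```

Request:
drive_tool(
  commands=[
    [[0,0,0],[0,0.06,0],0],
    [[0,0,0],[0,0.06,0],0],
    [[0,0,0],[0,0.06,0],0],
    [[0,0,0],[0,0.06,0],0],
    [[0,0,0],[0,0.06,0],0],
  ],
)

```text
clock: 11.8
position: [677.1, -57.6, 36.9]
tool_rot: [-2.143, -2.297, 0.0]
force: [0.2, 0.5, -2.8]
finger_gap: 0.24
grip_force: 60.5
```

Request:
drive_tool(
  commands=[
    [[0,0,0],[0,0.06,0],0],
    [[0,0,0],[0,0.06,0],0],
    [[0,0,0],[0,0.06,0],0],
    [[0,0,0],[0,0.06,0],0],
    [[0,0,0],[0,0.06,0],0],
  ],
)

```text
clock: 12.3
position: [707.2, -55.5, 37.0]
tool_rot: [2.143, 2.297, 0.0]
force: [0.2, 0.5, -2.5]
finger_gap: 0.242
grip_force: 60.5
```

Request:
drive_tool(
  commands=[
    [[0,0,0],[0,0.06,0],0],
    [[0,0,0],[0,0.06,0],0],
    [[0,0,0],[0,0.06,0],0],
    [[0,0,0],[0,0,0],0],
    [[0,0,0],[0,0,0],0],
  ],
)

```text
clock: 12.8
position: [724.7, -54.3, 37.0]
tool_rot: [2.143, 2.297, -0.0]
force: [-0.7, -0.8, -1.8]
finger_gap: 0.248
grip_force: 60.4
```

```bash
cat > off.py <<'E'
from h import *
def off(tag,z=14):
    j=(661.5,-58,.066);u=np.array([np.cos(.066),np.sin(.066)]);v=np.array([-u[1],u[0]])
    f=lambda P:np.array([((p[:2]-j[:2])@u,(p[:2]-j[:2])@v) for p in P]).round(0)
    s=ctrl.get_state(); print("tcp jig",f([s["position"]]),s["position"][2],s["force"].round(1),s["clock"])
    for n in("top","side"): cv2.imwrite(f"pics/{tag}_{n}.png",ctrl.capture(n)[:,:,::-1])
E
python3 -c "
from off import *
off('sw1')
im=cv2.imread('pics/sw1_side.png'); a=cv2.resize(im[220:345,290:415],(500,500),interpolation=cv2.INTER_CUBIC);cv2.imwrite('pics/sw1c.png',(255*(a/255.)**.6).astype(np.uint8))"
```

```text
tcp jig [[63. -0.]] 36.96024469732736 [-0.7 -0.8 -1.8] 12.8
```

The scraper front is past the trough edge. Now lift, carry back and stand it near its old place.

Request:
drive_tool(
  commands=[
    [[0,0,0],[0,0,-0.25],0],
    [[0,0,0],[0,0,-0.3],0],
    [[0,0,0],[-0.1,-0.1,-0.15],0],
    [[0,0,0],[-0.31,-0.31,0],0],
    [[0,0,0],[-0.31,-0.31,0],0],
  ],
)

```text
clock: 13.4
position: [657.3, -132.1, 108.2]
tool_rot: [2.139, 2.298, 0.001]
force: [0.1, -0.9, -2.7]
finger_gap: 0.24
grip_force: 60.5
```

Request:
drive_tool(
  commands=[
    [[0,0,0],[-0.31,-0.31,0],0],
    [[0,0,0],[-0.31,-0.31,0],0],
    [[0,0,0],[-0.31,-0.31,0],0],
    [[0,0,0],[-0.31,-0.31,0],0],
    [[0,0,0],[-0.31,-0.31,0],0],
  ],
)

```text
clock: 13.9
position: [511.3, -297.9, 107.0]
tool_rot: [2.143, 2.297, -0.001]
force: [0.8, -0.6, -2.0]
finger_gap: 0.239
grip_force: 60.5
```

Request:
drive_tool(
  commands=[
    [[0,0,0],[-0.31,-0.31,0.1],0],
    [[0,0,0],[-0.15,-0.2,0.1],0],
    [[0,0,0],[0,0,0.15],0],
    [[0,0,0],[0,0,0.15],0],
    [[0,0,0],[0,0,0],0],
  ],
)

```text
clock: 14.4
position: [464.1, -343.8, 53.9]
tool_rot: [-2.139, -2.293, 0.0]
force: [-0.3, 1.3, -3.2]
finger_gap: 0.242
grip_force: 60.3
```

Run:
```python
from off import *
off("sw2")
s=ctrl.get_state(); print(s["position"],s["tool_rot"])
j=(661.5,-58,.066);u=np.array([np.cos(.066),np.sin(.066)]);v=np.array([-u[1],u[0]])
J=lambda x,y,z:[*(np.array(j[:2])+u*x+v*y),z]
for n in("top","side"):
    a=cv2.imread(f"pics/{n}0.png");b=cv2.imread(f"pics/sw2_{n}.png")
    for nm,q,z in(("pocket",((-45,70),(-45,-70),(48,-63),(48,63)),20),("trough",((68,80),(68,-80),(130,-80),(130,80)),6)):
        m=np.zeros(a.shape[:2],np.uint8); cv2.fillConvexPoly(m,np.round(w2p(n,[J(*p,z) for p in q])).astype(int),1)
        for t,im in(("0",a),("now",b)):
            h=cv2.cvtColor(im,cv2.COLOR_BGR2HSV)
            print(n,nm,t,"lowsat bright px",int(((h[...,1]<45)&(h[...,2]>100)&(m>0)).sum()),"of",m.sum(),"std",im[m>0].mean(1).std().round(1))
```

```text
tcp jig [[-216. -272.]] 53.86687016606057 [-0.3  1.3 -3.2] 14.4
[ 466.27230658 -344.80902978   56.23079429] [-2.14023556e+00 -2.29761699e+00 -8.90216851e-05]
top pocket 0 lowsat bright px 639 of 2428 std 10.8
top pocket now lowsat bright px 0 of 2428 std 7.0
top trough 0 lowsat bright px 1775 of 1786 std 2.9
top trough now lowsat bright px 1775 of 1786 std 8.5
side pocket 0 lowsat bright px 745 of 2519 std 27.7
side pocket now lowsat bright px 0 of 2519 std 11.0
side trough 0 lowsat bright px 2051 of 2051 std 8.8
side trough now lowsat bright px 2035 of 2051 std 32.8
```

The pocket is empty in both views. Now lowering the scraper.

Request:
drive_tool(
  commands=[
    [[0,0,0],[0,0,0.15],0],
    [[0,0,0],[0,0,0.15],0],
    [[0,0,0],[0,0,0.08],0],
    [[0,0,0],[0,0,0],0],
    [[0,0,0],[0,0,0],0],
  ],
)

```text
clock: 15.0
position: [466.0, -345.6, 18.4]
tool_rot: [-2.142, -2.297, 0.0]
force: [0.2, -0.3, -2.9]
finger_gap: 0.241
grip_force: 60.5
```

Request:
drive_tool(
  commands=[
    [[0,0,0],[0,0,0.012],0],
    [[0,0,0],[0,0,0],0],
    [[0,0,0],[0,0,0],0],
  ],
)

```text
clock: 15.3
position: [466.5, -346.3, 18.3]
tool_rot: [2.142, 2.297, 0.0]
force: [-0.4, -0.2, -2.4]
finger_gap: 0.242
grip_force: 60.5
```

Request:
drive_tool(
  commands=[
    [[0,0,0],[0,0,0.015],0],
    [[0,0,0],[0,0,0.01],0],
    [[0,0,0],[0,0,0],0],
    [[0,0,0],[0,0,0],0],
  ],
)

```text
clock: 15.7
position: [466.3, -346.0, 15.4]
tool_rot: [2.143, 2.297, 0.0]
force: [0.4, 0.2, -1.9]
finger_gap: 0.244
grip_force: 60.5
```

Request:
drive_tool(
  commands=[
    [[0,0,0],[0,0,0.005],0],
    [[0,0,0],[0,0,0],0.35],
    [[0,0,0],[0,0,0],0.6],
    [[0,0,0],[0,0,0],0.9],
    [[0,0,0],[0,0,0],1],
  ],
)

```text
clock: 16.2
position: [466.3, -346.0, 14.9]
tool_rot: [2.143, 2.297, 0.0]
force: [0.4, -0.4, -0.5]
finger_gap: 0.846
grip_force: 0.0
```

Request:
drive_tool(
  commands=[
    [[0,0,0],[0,0,0],1],
    [[0,0,0],[0,0,0],1],
    [[0,0,0],[0,0,-0.2],1],
    [[0,0,0],[0,0,-0.4],1],
    [[0,0,0],[0,0,-0.3],1],
  ],
)

```text
clock: 16.7
position: [466.3, -346.0, 106.1]
tool_rot: [2.143, 2.297, 0.0]
force: [0.1, -0.8, 0.5]
finger_gap: 0.996
grip_force: 0.0
```

Scraper released. For the board: push it sideways (+y) with two fingertips lined along jig x, which also squares it, then push it from the rear edge. First I'll probe the deck beside the board for tip height at this opening.

Request:
drive_tool(
  commands=[
    [[0,0,0],[0.38,0.25,0],0.6],
    [[0,0,0],[0.38,0.25,0],0.6],
    [[0,0,0],[0.38,0.25,0],0.6],
    [[0,0,0],[0.38,0.25,0.1],0.6],
    [[0,0,0],[0,0,0.25],0.6],
  ],
)

```text
clock: 17.2
position: [560.6, -183.8, 72.6]
tool_rot: [2.133, 2.298, 0.007]
force: [-0.2, -1.3, 0.5]
finger_gap: 0.602
grip_force: 0.0
```

Request:
drive_tool(
  commands=[
    [[0,0,0],[0,0,0.25],0.6],
    [[0,0,0],[0,0,0.3],0.6],
    [[0,0,0],[0,0,0],0.6],
    [[0,0,0],[0,0,0],0.6],
  ],
)

```text
clock: 17.6
position: [554.8, -187.1, 14.4]
tool_rot: [-2.142, -2.296, 0.001]
force: [0.3, 1.2, 0.3]
finger_gap: 0.602
grip_force: 0.0
```

```bash
cat > board.py <<'E'
from fit import *
JG=np.array([660.5,-58,.066])
def board(z=37,save=None):
    j=JG;c,s=np.cos(j[2]),np.sin(j[2])
    st=ctrl.get_state(); T=lambda p:np.array([[c,s],[-s,c]])@(np.array(p)[:2]-j[:2])
    ya=R.from_rotvec(st["tool_rot"]).apply([0,1,0]); print("tcp jig",T(st["position"]).round(1),"z",st["position"][2].round(1),"ang",round(np.arctan2(ya[1],ya[0]),4),"F",st["force"].round(1),"gap",round(st["finger_gap"],2),"t",round(st["clock"],1))
    for n in("top","side"):
        im=np.ascontiguousarray(ctrl.capture(n)[:,:,::-1])
        if save: cv2.imwrite(f"pics/{save}_{n}.png",im)
        h=cv2.cvtColor(im,cv2.COLOR_BGR2HSV); m=cv2.inRange(h,(23,110,35),(35,255,230))
        mm=np.zeros_like(m); P=[[j[0]+c*a-s*b,j[1]+s*a+c*b,z] for a,b in((-200,130),(-200,-130),(70,-130),(70,130))]
        cv2.fillConvexPoly(mm,np.round(w2p(n,P)).astype(int),255); m=cv2.morphologyEx(m&mm,cv2.MORPH_OPEN,np.ones((3,3)))
        ct=max(cv2.findContours(m,0,1)[0],key=cv2.contourArea); W=np.array([T(p) for p in p2w(n,ct.reshape(-1,2),z)],np.float32)
        r=cv2.minAreaRect(W); print(n,"jig centre",np.round(r[0],1),"size",np.round(r[1],1),"ang",round(r[2],2))
E
python3 -c "
from board import *
board()"
```

```text
tcp jig [-114.  -121.9] z 14.4 ang 0.0696 F [0.3 1.2 0.3] gap 0.6 t 17.6
top jig centre [-118.6  -16.4] size [148.1  98.2] ang 85.61
side jig centre [-110.1    5.3] size [102.6  90.4] ang 85.97
```

Request:
drive_tool(
  commands=[
    [[0,0,0],[0,0,0.1],0.6],
    [[0,0,0],[0,0,0.08],0.6],
    [[0,0,0],[0,0,0],0.6],
    [[0,0,0],[0,0,0],0.6],
  ],
)

```text
clock: 18.1
position: [555.0, -187.3, -3.6]
tool_rot: [-2.142, -2.297, 0.001]
force: [0.1, 0.1, -0.4]
finger_gap: 0.6
grip_force: 0.0
```

Request:
drive_tool(
  commands=[
    [[0,0,0],[0,0,0.03],0.6],
    [[0,0,0],[0,0,0],0.6],
  ],
)

```text
clock: 18.3
position: [555.3, -187.3, -6.4]
tool_rot: [-2.143, -2.297, 0.0]
force: [-0.6, -0.3, -0.4]
finger_gap: 0.603
grip_force: 0.0
```

Request:
drive_tool(
  commands=[
    [[0,0,0],[0,0,0.03],0.6],
    [[0,0,0],[0,0,0],0.6],
  ],
)

```text
clock: 18.5
position: [555.1, -187.2, -9.6]
tool_rot: [-2.142, -2.297, 0.0]
force: [-0.8, -1.2, -0.2]
finger_gap: 0.603
grip_force: 0.0
```

Request:
drive_tool(
  commands=[
    [[0,0,0],[0,0,0.02],0.6],
    [[0,0,0],[0,0,0],0.6],
  ],
)

```text
clock: 18.7
position: [555.2, -187.2, -11.5]
tool_rot: [-2.142, -2.297, 0.0]
force: [-0.6, 0.8, -1.0]
finger_gap: 0.6
grip_force: 0.0
```

Request:
drive_tool(
  commands=[
    [[0,0,0],[0,0,0.02],0.6],
    [[0,0,0],[0,0,0],0.6],
  ],
)

```text
clock: 18.9
position: [555.2, -187.3, -13.5]
tool_rot: [-2.143, -2.297, 0.0]
force: [-0.5, -0.3, -0.2]
finger_gap: 0.598
grip_force: 0.0
```

Request:
drive_tool(
  commands=[
    [[0,0,0],[0,0,0.02],0.6],
    [[0,0,0],[0,0,0],0.6],
  ],
)

```text
clock: 19.1
position: [555.6, -187.5, -14.8]
tool_rot: [2.143, 2.297, 0.0]
force: [-0.0, 1.3, 3.4]
finger_gap: 0.601
grip_force: 1.5
```

Deck contact at reported z −14.8 (opening 0.6). Raise about 4 mm and push +y.

Request:
drive_tool(
  commands=[
    [[0,0,0],[0,0,-0.045],0.6],
    [[0,0,0],[0.05,0,0],0.6],
    [[0,0,0],[0.05,0,0],0.6],
    [[0,0,0],[0.05,0,0],0.6],
    [[0,0,0],[0.05,0,0],0.6],
  ],
)

```text
clock: 19.6
position: [554.1, -167.1, -10.7]
tool_rot: [2.142, 2.297, -0.0]
force: [1.5, -0.8, -1.2]
finger_gap: 0.598
grip_force: 0.6
```

Request:
drive_tool(
  commands=[
    [[0,0,0],[0.05,0,0],0.6],
    [[0,0,0],[0.05,0,0],0.6],
    [[0,0,0],[0.03,0,0],0.6],
    [[0,0,0],[0,0,0],0.6],
    [[0,0,0],[0,0,0],0.6],
  ],
)

```text
clock: 20.1
position: [552.9, -154.2, -10.8]
tool_rot: [-2.142, -2.297, 0.0]
force: [-0.1, 0.8, -0.6]
finger_gap: 0.599
grip_force: 0.0
```

```bash
python3 -c "
from board import *
board()"
```

```text
tcp jig [-113.7  -88.9] z -10.8 ang 0.0699 F [-0.1  0.8 -0.6] gap 0.6 t 20.1
top jig centre [-123.6   14.1] size [119.9  98.4] ang 89.52
side jig centre [-104.8   23.6] size [66.  98.6] ang 0.25
```

The board is now square, with its +y edge at about +74, so it is centred in y. Back off and go round to the rear edge.

Request:
drive_tool(
  commands=[
    [[0,0,0],[-0.2,0,0],0.6],
    [[0,0,0],[0,0,-0.35],0.6],
    [[0,0,0],[0,0,-0.35],0.6],
    [[0,0,0],[0,0,0],0.6],
    [[0,0,0],[0,0,0],0.6],
  ],
)

```text
clock: 20.7
position: [555.5, -174.9, 60.6]
tool_rot: [2.141, 2.295, 0.002]
force: [-1.2, -0.3, -1.0]
finger_gap: 0.597
grip_force: 0.0
```

```bash
python3 -c "
from plan import *
from board import *
board()
rows([(454,-71.5,60,.066-np.pi/2)],.6)"
```

```text
tcp jig [-112.5 -109.8] z 60.6 ang 0.0694 F [-1.2 -0.3 -1. ] gap 0.6 t 20.7
top jig centre [-1.238e+02 -1.000e-01] size [148.2  98.4] ang 89.39
side jig centre [-87.4   7.6] size [ 72.8 166.5] ang 22.35
at [ 553.4 -174.    58.2] [-2.1416e+00 -2.2960e+00  1.2000e-03] t 20.8 gap 0.6 F [-0.2 -0.2  0.3]
[[[-0.0001, 0.0, 0.0418], [0.091, -0.0767, -0.0013], 0.6], [[-0.0001, 0.0, 0.0418], [0.0802, -0.088, -0.0013], 0.6], [[-0.0001, 0.0, 0.0418], [0.068, -0.0977, -0.0013], 0.6], [[-0.0001, 0.0, 0.0418], [0.0546, -0.1058, -0.0013], 0.6], [[-0.0001, 0.0, 0.0418], [0.0403, -0.112, -0.0013], 0.6]]
[[[-0.0001, 0.0, 0.0418], [0.0253, -0.1163, -0.0014], 0.6], [[-0.0001, 0.0, 0.0418], [0.0099, -0.1186, -0.0014], 0.6], [[-0.0001, 0.0, 0.0418], [-0.0057, -0.1189, -0.0014], 0.6], [[-0.0001, 0.0, 0.0418], [-0.0212, -0.1171, -0.0014], 0.6], [[-0.0001, 0.0, 0.0418], [-0.0364, -0.1133, -0.0014], 0.6]]
[[[-0.0001, 0.0, 0.0418], [-0.0509, -0.1076, -0.0015], 0.6], [[-0.0001, 0.0, 0.0418], [-0.0645, -0.1, -0.0015], 0.6]]
```

Request:
drive_tool(
  commands=[
    [[0,0,0.042],[0.09,-0.08,0],0.6],
    [[0,0,0.042],[0.08,-0.09,0],0.6],
    [[0,0,0.042],[0.07,-0.1,0],0.6],
    [[0,0,0.042],[0.05,-0.11,0],0.6],
    [[0,0,0.042],[0.04,-0.11,0],0.6],
  ],
)

```text
clock: 21.3
position: [509.9, -131.0, 57.2]
tool_rot: [-2.773, -1.471, 0.004]
force: [-0.1, -0.3, -0.1]
finger_gap: 0.601
grip_force: 0.0
```

Request:
drive_tool(
  commands=[
    [[0,0,0.042],[0.03,-0.12,0],0.6],
    [[0,0,0.042],[0.01,-0.12,0],0.6],
    [[0,0,0.042],[-0.01,-0.12,0],0.6],
    [[0,0,0.042],[-0.02,-0.12,0],0.6],
    [[0,0,0.042],[-0.04,-0.11,0],0.6],
  ],
)

```text
clock: 21.8
position: [468.0, -87.8, 57.4]
tool_rot: [-3.101, -0.493, 0.005]
force: [0.4, 0.6, -0.3]
finger_gap: 0.601
grip_force: 0.0
```

Request:
drive_tool(
  commands=[
    [[0,0,0.042],[-0.05,-0.11,0],0.6],
    [[0,0,0.042],[-0.06,-0.1,0],0.6],
    [[0,0,0],[0,0,0],0.6],
    [[0,0,0],[0,0,0],0.6],
  ],
)

```text
clock: 22.2
position: [453.2, -70.9, 58.2]
tool_rot: [-3.14, -0.095, 0.003]
force: [0.2, -0.4, 0.2]
finger_gap: 0.601
grip_force: 0.0
```

```bash
python3 -c "
from plan import *
from board import *
board()
rows([(454,-71.5,-11,.066-np.pi/2)],.6)"
```

```text
tcp jig [-207.7    0.8] z 58.2 ang -1.51 F [ 0.2 -0.4  0.2] gap 0.6 t 22.2
top jig centre [-105.6   -0.2] size [ 63.1 148.6] ang 0.23
side jig centre [-122.4   -3.1] size [153.1 100.7] ang 89.53
at [454.1 -71.3  58.8] [-3.1402e+00 -9.3000e-02  9.0000e-04] t 22.3 gap 0.596 F [0.7 0.  0.4]
[[[-0.0, 0.0001, -0.0011], [-0.0004, 0.0011, 0.3492], 0.6], [[-0.0, 0.0001, -0.0011], [-0.0005, 0.001, 0.3492], 0.6]]
```

Request:
drive_tool(
  commands=[
    [[0,0,-0.002],[0,0,0.35],0.6],
    [[0,0,0],[0,0,0.35],0.6],
    [[0,0,0],[0,0,0],0.6],
    [[0,0,0],[0.1,0,0],0.6],
    [[0,0,0],[0.1,0,0],0.6],
  ],
)

```text
clock: 22.8
position: [476.5, -70.3, -9.1]
tool_rot: [3.139, 0.1, 0.005]
force: [-2.2, -0.3, -0.2]
finger_gap: 0.604
grip_force: 3.6
```

Request:
drive_tool(
  commands=[
    [[0,0,0],[0.08,0,0],0.6],
    [[0,0,0],[0.08,0,0],0.6],
    [[0,0,0],[0.08,0,0],0.6],
    [[0,0,0],[0,0,0],0.6],
  ],
)

```text
clock: 23.2
position: [500.3, -68.3, -9.9]
tool_rot: [3.14, 0.1, 0.005]
force: [0.1, -0.1, 0.3]
finger_gap: 0.601
grip_force: 0.0
```

Request:
drive_tool(
  commands=[
    [[0,0,0],[0.08,0,0],0.6],
    [[0,0,0],[0.08,0,0],0.6],
    [[0,0,0],[0.08,0,0],0.6],
    [[0,0,0],[0.08,0,0],0.6],
    [[0,0,0],[0,0,0],0.6],
  ],
)

```text
clock: 23.7
position: [532.2, -66.3, -10.4]
tool_rot: [3.14, 0.1, 0.004]
force: [-0.3, -0.5, 0.2]
finger_gap: 0.6
grip_force: 0.0
```

```bash
python3 -c "
from board import *
board()"
```

```text
tcp jig [-128.6    0.2] z -10.4 ang -1.5073 F [-0.3 -0.5  0.2] gap 0.6 t 23.7
top jig centre [-26.4 -45.8] size [56.3 16. ] ang 87.57
side jig centre [-65.5  -1.9] size [154.4  99.8] ang 90.0
```

Request:
drive_tool(
  commands=[
    [[0,0,0],[0.06,0,0],0.6],
    [[0,0,0],[0.06,0,0],0.6],
    [[0,0,0],[0.06,0,0],0.6],
    [[0,0,0],[0.06,0,0],0.6],
    [[0,0,0],[0.06,0,0],0.6],
  ],
)

```text
clock: 24.3
position: [560.2, -64.3, -10.7]
tool_rot: [-3.14, -0.1, 0.001]
force: [-3.2, 0.7, 2.6]
finger_gap: 0.601
grip_force: 1.4
```

Request:
drive_tool(
  commands=[
    [[0,0,0],[0.06,0,0],0.6],
    [[0,0,0],[0.06,0,0],0.6],
    [[0,0,0],[0.06,0,0],0.6],
    [[0,0,0],[0.04,0,0],0.6],
    [[0,0,0],[0,0,0],0.6],
  ],
)

```text
clock: 24.8
position: [583.2, -62.9, -10.6]
tool_rot: [3.14, 0.1, 0.003]
force: [1.6, 0.3, -0.4]
finger_gap: 0.601
grip_force: 0.0
```

```bash
python3 -c "
from board import *
board(35)"
```

```text
tcp jig [-77.5   0.2] z -10.6 ang -1.5074 F [ 1.6  0.3 -0.4] gap 0.6 t 24.8Traceback (most recent call last):
  File "<string>", line 3, in <module>
    board(35)
    ~~~~~^^^^
  File "board.py", line 13, in board
    ct=max(cv2.findContours(m,0,1)[0],key=cv2.contourArea); W=np.array([T(p) for p in p2w(n,ct.reshape(-1,2),z)],np.float32)
ValueError: max() iterable argument is empty
```

Request:
drive_tool(
  commands=[
    [[0,0,0],[0.04,0,0],0.6],
    [[0,0,0],[0.04,0,0],0.6],
    [[0,0,0],[0.03,0,0],0.6],
    [[0,0,0],[0,0,0],0.6],
  ],
)

```text
clock: 25.25
position: [593.5, -62.3, -10.6]
tool_rot: [3.14, 0.1, 0.001]
force: [-0.4, 0.0, 0.6]
finger_gap: 0.598
grip_force: 0.0
```

Request:
drive_tool(
  commands=[
    [[0,0,0],[0.02,0,0],0.6],
    [[0,0,0],[0,0,0],0.6],
  ],
)

```text
clock: 25.45
position: [594.9, -62.1, -10.7]
tool_rot: [-3.14, -0.099, 0.0]
force: [-0.7, 0.6, 0.1]
finger_gap: 0.602
grip_force: 0.4
```

Request:
drive_tool(
  commands=[
    [[0,0,0],[0.02,0,0],0.6],
    [[0,0,0],[0,0,0],0.6],
  ],
)

```text
clock: 25.65
position: [597.2, -62.0, -10.6]
tool_rot: [3.14, 0.099, 0.001]
force: [-0.3, 0.2, 0.5]
finger_gap: 0.603
grip_force: 0.1
```

```bash
sed -i 's/("top","side")/("side",)/' board.py; python3 -c "
from board import *
board(32)"
```

```text
tcp jig [-63.4   0.2] z -10.6 ang -1.5074 F [-0.3  0.2  0.5] gap 0.6 t 25.6
side jig centre [-1.1 -1.8] size [153.7  98.9] ang 89.98
```

Request:
drive_tool(
  commands=[
    [[0,0,0],[0.015,0,0],0.6],
    [[0,0,0],[0,0,0],0.6],
  ],
)

```text
clock: 25.9
position: [598.1, -61.9, -10.7]
tool_rot: [-3.14, -0.1, 0.001]
force: [-2.0, -0.5, 0.3]
finger_gap: 0.597
grip_force: 1.2
```

Request:
drive_tool(
  commands=[
    [[0,0,0],[0.015,0,0],0.6],
    [[0,0,0],[0,0,0],0.6],
  ],
)

```text
clock: 26.1
position: [599.8, -61.8, -10.7]
tool_rot: [-3.14, -0.099, 0.0]
force: [-2.1, -0.2, 1.3]
finger_gap: 0.602
grip_force: 1.4
```

```bash
python3 -c "
from board import *
board(32)"
```

```text
tcp jig [-60.9   0.2] z -10.7 ang -1.5075 F [-2.1 -0.2  1.3] gap 0.6 t 26.1
side jig centre [ 1.1 -1.8] size [154.3  99.2] ang 89.61
```

Request:
drive_tool(
  commands=[
    [[0,0,0],[0.015,0,0],0.6],
    [[0,0,0],[0,0,0],0.6],
  ],
)

```text
clock: 26.35
position: [600.7, -61.8, -10.8]
tool_rot: [-3.14, -0.1, 0.002]
force: [-4.6, -0.1, 3.6]
finger_gap: 0.596
grip_force: 3.0
```

Request:
drive_tool(
  commands=[
    [[0,0,0],[0.015,0,0],0.6],
    [[0,0,0],[0,0,0],0.6],
  ],
)

```text
clock: 26.55
position: [600.7, -61.7, -10.9]
tool_rot: [-3.14, -0.1, 0.007]
force: [-8.7, -0.8, 7.2]
finger_gap: 0.603
grip_force: 5.5
```

Request:
drive_tool(
  commands=[
    [[0,0,0],[0,0,0],0.6],
    [[0,0,0],[0,0,0],0.6],
  ],
)

```text
clock: 26.75
position: [600.7, -61.7, -10.9]
tool_rot: [-3.14, -0.1, 0.006]
force: [-8.2, -1.4, 6.5]
finger_gap: 0.601
grip_force: 5.3
```

Blocked with 8 N: the board is either at the far stops or hung up. Back off, clear the view and look.

Request:
drive_tool(
  commands=[
    [[0,0,0],[-0.15,0,0],0.6],
    [[0,0,0],[-0.2,0,-0.2],0.6],
    [[0,0,0],[-0.4,0,-0.25],0.6],
    [[0,0,0],[-0.4,0,-0.25],0.6],
    [[0,0,0],[-0.3,0,-0.2],0.6],
  ],
)

```text
clock: 27.25
position: [457.6, -70.9, 80.5]
tool_rot: [3.14, 0.099, 0.004]
force: [0.6, -1.2, 1.0]
finger_gap: 0.598
grip_force: 0.0
```

Request:
drive_tool(
  commands=[
    [[0,0,0],[0,-0.35,0],0.6],
    [[0,0,0],[0,-0.45,0],0.6],
    [[0,0,0],[0,-0.45,0],0.6],
    [[0,0,0],[0,-0.45,0],0.6],
    [[0,0,0],[0,-0.45,0],0.6],
  ],
)

```text
clock: 27.75
position: [445.7, 146.0, 80.1]
tool_rot: [-3.139, -0.099, -0.007]
force: [1.7, -0.4, -0.3]
finger_gap: 0.601
grip_force: 0.0
```

```bash
sed -i 's/("side",)/("top","side")/' board.py; python3 -c "
from board import *
board(32,'fin')
ims=[]
for n in('top','side'):
    im=cv2.imread(f'pics/fin_{n}.png'); c0=(w2p(n,[675,-58,20])[0]-[62,62]).astype(int)
    a=cv2.resize(im[c0[1]:c0[1]+125,c0[0]:c0[0]+125],(400,400),interpolation=cv2.INTER_CUBIC); ims.append((255*(a/255.)**.7).astype(np.uint8))
cv2.imwrite('pics/fin.png',np.hstack(ims))"
```

```text
tcp jig [-200.8  217.8] z 80.1 ang -1.508 F [ 1.7 -0.4 -0.3] gap 0.6 t 27.8
top jig centre [0.3 0.2] size [149.6  99.9] ang 89.94
side jig centre [ 2.1 -0.7] size [151.4  99.1] ang 89.57
```

View pics/fin.png

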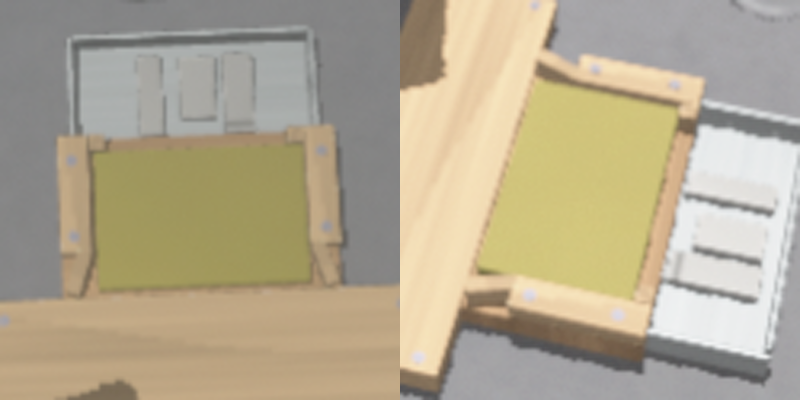

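The picture shows the board flat in the pocket against both ears, with a floor strip visible behind its rear edge, and all three offcuts flat in the trough. I'll check the scraper numerically against its starting image, then hand in.

Run:
```python
from h import *
r=[]
for n in("top","side"):
    for f in(f"{n}0",f"fin_{n}"):
        h=cv2.cvtColor(cv2.imread(f"pics/{f}.png"),cv2.COLOR_BGR2HSV); m=cv2.inRange(h,(4,90,20),(14,255,255)); c=w2p(n,[464,-347,30])[0].astype(int)
        m2=np.zeros_like(m); m2[c[1]-38:c[1]+38,c[0]-38:c[0]+38]=m[c[1]-38:c[1]+38,c[0]-38:c[0]+38]
        k=max(cv2.findContours(m2,0,2)[0],key=cv2.contourArea); q=cv2.minAreaRect(k); r.append(cv2.contourArea(k)); print(f,cv2.contourArea(k),q)
s=ctrl.get_state(); print(s["position"],s["joint_velocities"].round(3))
if abs(r[1]/r[0]-1)<.3 and abs(r[3]/r[2]-1)<.3: print("finish",ctrl.finish_job())
```

```text
top0 388.5 ((461.3139343261719, 301.25616455078125), (42.478965759277344, 10.595661163330078), 5.52754020690918)
fin_top 363.5 ((460.5155334472656, 300.2637634277344), (9.747855186462402, 42.80835723876953), 86.633544921875)
side0 1156.5 ((178.01736450195312, 376.0715637207031), (23.927114486694336, 56.41301345825195), 31.37300682067871)
fin_side 1100.5 ((180.0015106201172, 376.3535461425781), (23.11695098876953, 56.459754943847656), 22.380136489868164)
[445.63902745 148.97110862  80.21559986] [-0.076 -0.005  0.016 -0.056  0.018 -0.069]
the job is handed in; nothing more can be done
finish None
```

Job handed in at about 28 s of the 69 s limit: on the last images all three offcuts lie in the trough, the scraper stands upright on the desk near its old place, and the board lies flat and square in the pocket; I never checked the jars and tape after moving, and no verdict came back.

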